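Find the nut driver that fits the hub nut

TASK

Find the nut driver that fits the hex nut of the hub standing in the round nest: take the drivers out of the slotted rack and try them on the nut, and hang every one that will not go all the way down back in a slot of the rack. Finish holding the one that fits, upright and pushed fully down over the nut onto its washer, with the gripper still closed on its handle ready to turn; leave the tape, the pliers and the jar where they lie.

Things in the scene. Friction and masses are not known exactly. Their poses are not given: they have to be found in the camera images.
- rack: Grey sheet-steel tool rack screwed to the bench, 226 mm wide (y), 80 mm deep (x -50 to +30 mm). Origin at bench level, z up, open front towards its own -x, closed panel at the back. Board 6 mm thick, top face 74 mm above the bench, with three slots 16 mm wide running in from the front edge to x = -5.5 mm. A lip along the front edge stands 3 mm above the board.
- slot_1 (a point): Place of a driver's axis in the rack's first slot, at the board's top face: rack x -12, y -75, z 74 mm, axes as the rack's. The head hangs under the board and is too thick for the slot: raise a driver 4 to 20 mm over the lip, draw it towards -x at least 56 mm from this point until its head clears the front edge, then lift. Hanging back is the reverse.
- slot_2 (a point): The same in the middle slot, rack y 0.
- slot_3 (a point): The same in the third slot, rack y +75 mm.
- nest: Round aluminium nest ring, 76 mm inside, 92 mm outside diameter, 12 mm high, screwed to the bench by three lugs; origin at its centre on the bench, z up. One of two hubs stands in it, the other alone on the bench. A hub: 72 mm flange 14 mm high, tapering boss, 34 mm steel washer, hex nut with chamfered top corners on a threaded stud.
- hub_1_seat (a point): Hub with its nut, as the other, fixed; it is the one to work on only if it stands in the nest. Nut 16 mm across flats, 10 mm high, 10 mm stud standing 14 mm out above it. This point: on the nut's axis at the washer's top face, 46 mm above the bench; the right driver's mouth comes down to it. z up; nut flats face along x and every 60 degrees from it.
- hub_2_seat (a point): Hub with its nut, as the other, fixed; it is the one to work on only if it stands in the nest. Nut 21 mm across flats, 12 mm high, 14 mm stud standing 3 mm out above it. This point: on the nut's axis at the washer's top face, 46 mm above the bench; the right driver's mouth comes down to it. z up; nut flats face along x and every 60 degrees from it.
- driver_a_mid (a point): Nut driver hanging upright in a rack slot (which driver hangs where changes), 134 mm long, 160 g; all three look alike. This point: on its axis half-way up, 67 mm above the mouth, 3 mm above the collar's underside; z up along the handle; handle flats, and the flats of the hexagon in the head, face along x and every 60 degrees from it.
- driver_b_mid (a point): As driver_a_mid, the second driver. Heights above the mouth of every driver: steel head, 30 mm diameter, 0 to 34 mm; shaft, 9 mm diameter, to 64; black collar, 30 mm diameter, 64 to 69, which rests on the rack board; dark grey hexagonal handle, 24 mm across flats, 70 to 130 mm, to be gripped on two flats.
- driver_c_mid (a point): As driver_a_mid, the third driver. One of the three is for 21 mm nuts, one for 16 mm with a deep head, one for 16 mm with a shallow head; which is which is not told and cannot be seen. About 0.75 mm clearance per side on the nut, mouth widened 1.5 mm per side. A driver that does not fit stops with its mouth 7 mm or more above the washer.
- tape: Bystander: roll of tape, 60 mm diameter, 12 mm high; the point is the centre of its underside. Leave it where it is.
- pliers: Bystander: flat pliers, 129 x 50 x 12 mm; the point is the centre of its underside. Leave it where it is.
- jar: Bystander: dark jar, 48 mm diameter, 70 mm high; the point is the centre of its underside. Leave it where it is.
There are look-alikes about, which are no part of the job. Leave any red look-alike of the part that bears driver_b_mid alone. Leave any pink or red look-alike of the part that bears driver_a_mid alone.

How it is judged:
By the outcome, as a careful person would: the job done as asked, in the order asked, and still so for the second after the job is handed in, while the arm keeps its last pose, push and grip.
It also fails if it takes over 72 s, if anything falls off the work surface, if the arm or the gripper's body presses on something with over 40 N, if the wrist force passes 120 N, or if a joint passes its speed limit or range.

ROBOT

A 6-joint arm with a two-finger parallel gripper is mounted at the origin on the work surface; the furniture and walls round the work are solid. World frame = base frame: x ahead of the robot, y to its left, z up, the work surface at z = 0. Lengths are in m, angles in rad, forces in N, time in s.
With the tool pointing down it reaches from about 0.35 to 0.85 m from the base axis. Payload 8.1 kg.
Tool frame: the origin (TCP) lies on the centre line of the jaws, within the pads' length; the fingertips stand 22 mm ahead of it and the grasp point (between the pads) lies 3 mm ahead of it; z points along the fingers, y is the line along which they close (so a half turn about z gives the same grasp; the last joint's range is limited). The gripper opens to 85 mm and grips with 20 to 120 N. Pads are 22 mm wide; open, the fingers measure 114 mm over their backs; the gripper's body (76 mm by 85 mm) begins 54 mm behind the grasp point. The pads swing forward as they close: fully open they stand 13 mm farther back than shut.
Start: joints at [1.031, 0.13, 1.488, -0, 1.523, -0.085], TCP at [0.264, 0.539, 0.253] pointing down, gripper open.
Joint ranges: [-2.96, 2.96], [-0.89, 2.26], [0.02, 2.5], [-1.34, 4.48], [0, 2.73], [-2.66, 2.66]. Speed limits (rad/s): [2.39, 2.39, 2.79, 3.14, 3.14, 3.14].

INTERFACE

Orientations are given as [roll, pitch, yaw] about the fixed x, y, z axes, in that order (R = Rz(yaw) Ry(pitch) Rx(roll)).
In Python, from cell import r gives the robot as it stands. Calls block until the motion is done:
- r.move_ptp(position, orientation): joint-space move of the TCP to a pose.
- r.line_to(position, vel=0.15, orientation=None, until_force=None): straight line of the TCP; orientation=None keeps the orientation; vel is the mean speed in m/s. With until_force (N) it stops when the force on the tool has changed by that much, and returns True; else False.
- r.move_joints(angles): joint-space move.
- r.let_go() and r.close(newtons=None): open the fingers fully, or close them until they stop; newtons is the grip in N (None keeps the last).
- r.wait(seconds).
- r.solve_ik(position, orientation): joint angles nearest the present ones, or None.
- r.read_camera(name): name is "scene" or "top" or "wrist"; returns the picture (384x512x3 uint8, red, green, blue); there is no depth.
- r.camera_model(name): a dict with "mtx" (3x3 intrinsics, pixels), "distortion" ([k1, k2, p1, p2, k3] as OpenCV has them; the pictures are not rectified), "rvec" (rotation vector, rad) and "tvec" (3), from world to camera coordinates, as OpenCV has them. Camera axes: x right, y down, z forward; pixel columns grow to the right and rows downward; lengths in m; the calibration is good to about 2 mm. A picture is of the moment at which its call begins: read the wrist's pose just before it. camera_model takes no time and is no camera call; for the wrist camera it gives the pose at the moment of the call.
A pose or a line that the arm cannot do raises r.Unreachable and nothing moves.
- r.job_done(): hands the job in; it is judged then, once.
Trained networks look in the newest picture that a camera, given by its name, has taken for a name from the list of things; names that differ only in an ending like _2 or _b are one class to them, and where a whole thing is asked for, a point or a joint stands for the part that bears it (a point fixed in the world has none). Each returns a list of dicts, best first, with "score" (0 to 1); they miss things now and then, are a little off and sometimes report something else, mostly with a low value. They report only what shows in the picture. A call takes as long as a camera call. They do not tell look-alikes from the thing itself.
- r.boxes_of(camera, query): "extent" ([left, top, right, bottom] in pixels, round what is visible of it).
- r.masks_of(camera, query): "pixels" (384x512 bool, what is visible of it) and "extent" ([left, top, right, bottom] in pixels, round what is visible of it).
- r.landmark_of(camera, query): "centre" ([column, row] in pixels: a listed point, or the origin of a listed thing).
Readings, each from a call of its own:
- r.read_t(): time.
- r.read_joints(): joint angles.
- r.read_dq(): joint speeds.
- r.read_joint_efforts(): joint torques, N m.
- r.read_eef_pos(): TCP position.
- r.read_orientation(): TCP orientation.
- r.read_contact_force(): force on the tool from outside, world axes, zero at the start.
- r.read_ft_torque(): the same for the moment, N m.
- r.read_opening(): finger opening in m.
- r.read_finger_force(): force on a finger pad.
Only numpy, scipy, OpenCV 4.12 (cv2) and the standard library are available. Lean on these libraries where they do the work, as an engineer would, in place of code of your own. Each camera call takes 0.05 s, during which the arm holds its last target. There are 200 camera calls.

## Working session

There is one attempt and no reset: what is moved stays moved. The work goes in short steps, each a Python script; the robot and the scene stay as the last script left them, time stands still between calls to the robot, and variables do not carry over. Pictures are saved under pics/ and viewed, at most 10 in all, crops included, and the job is handed in when it is done.

```bash
ls; mkdir -p pics; python3 - <<'E'
from cell import r
import cv2
ims=[]
for c in ("scene","top"):
    im=r.read_camera(c); ims.append(im[:,:,::-1])
    cv2.imwrite(f"pics/{c}0.png",cv2.resize(im[:,:,::-1],(800,600),interpolation=cv2.INTER_CUBIC))
    for q in ("driver_a_mid","slot_1","slot_2","slot_3","nest","rack","hub_1_seat","hub_2_seat","jar","tape","pliers"):
        print(c,q,[(round(d["score"],2),[round(float(v)) for v in d["centre"]]) for d in r.landmark_of(c,q)][:5])
    m=r.camera_model(c); print(m)
print(r.read_t())
E
```

```text
pics
scene driver_a_mid [(0.95, [339, 246]), (0.87, [283, 220]), (0.67, [317, 200])]
scene slot_1 [(0.93, [302, 192]), (0.91, [338, 211]), (0.78, [319, 204])]
scene slot_2 [(0.93, [302, 192]), (0.91, [338, 211]), (0.78, [319, 204])]
scene slot_3 [(0.93, [302, 192]), (0.91, [338, 211]), (0.78, [319, 204])]
scene nest [(0.78, [206, 203])]
scene rack [(0.88, [318, 220]), (0.71, [205, 205]), (0.61, [235, 246])]
scene hub_1_seat [(0.56, [207, 189])]
scene hub_2_seat [(0.92, [202, 162])]
scene jar [(0.57, [178, 178])]
scene tape [(0.58, [264, 177])]
scene pliers [(0.66, [235, 248]), (0.25, [337, 212])]
{'mtx': array([[495.92863692,   0.        , 254.6074381 ],
       [  0.        , 495.92863692, 192.98814701],
       [  0.        ,   0.        ,   1.        ]]), 'distortion': array([-0.01486604,  0.        ,  0.        ,  0.        ,  0.        ]), 'rvec': array([ 2.03024497, -0.99624303,  0.49007521]), 'tvec': array([-0.35946631,  0.29621612,  1.13623694])}
top driver_a_mid [(0.72, [323, 173]), (0.6, [365, 214]), (0.44, [307, 210])]
top slot_1 [(0.83, [342, 178]), (0.77, [321, 172]), (0.3, [218, 220])]
top slot_2 [(0.83, [342, 178]), (0.77, [321, 172]), (0.3, [218, 220])]
top slot_3 [(0.83, [342, 178]), (0.77, [321, 172]), (0.3, [218, 220])]
top nest [(0.79, [214, 219]), (0.59, [214, 214])]
top rack [(0.72, [318, 173])]
top hub_1_seat [(0.82, [214, 213])]
top hub_2_seat [(0.8, [176, 176])]
top jar [(0.57, [165, 210])]
top tape [(0.74, [231, 154]), (0.68, [346, 177])]
top pliers [(0.53, [274, 252])]
{'mtx': array([[486.35782155,   0.        , 260.05848824],
       [  0.        , 486.35782155, 198.03631004],
       [  0.        ,   0.        ,   1.        ]]), 'distortion': array([-0.13434792,  0.        ,  0.        ,  0.        ,  0.        ]), 'rvec': array([ 2.14704859, -2.09481231,  0.21028265]), 'tvec': array([-0.04728129,  0.53219376,  1.37639133])}
1.2
```

View pics/scene0.png

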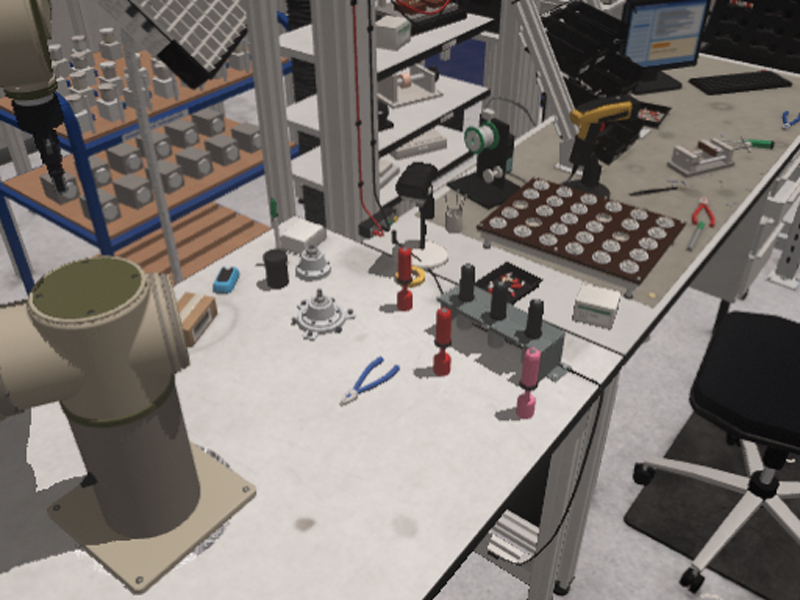

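View pics/top0.png

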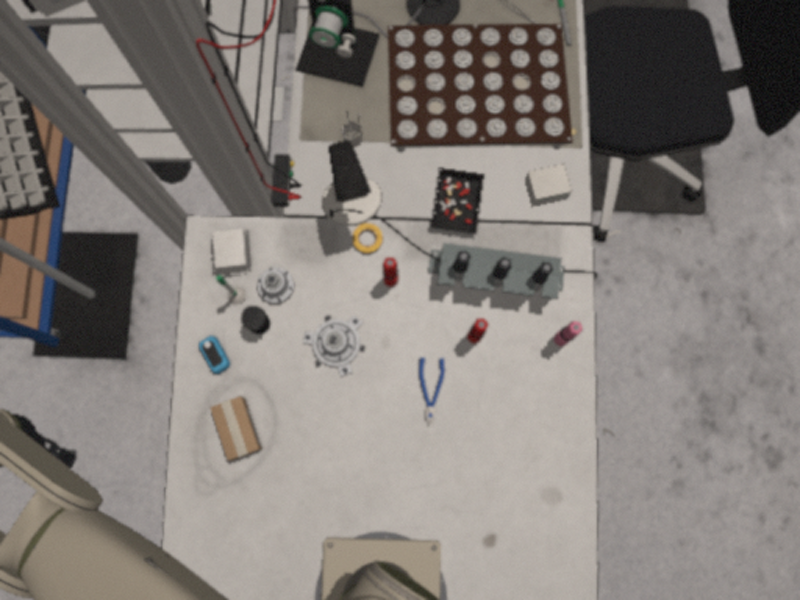

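Could be taken for the drivers: the dark handles in the rack at scene (299,181), (319,192), (342,205), the red stand-alones at (259,180) and (283,218), and the pink one at (339,245), all in native pixels. I choose the three dark ones in the rack. The nest, around (206,200), seems to hold hub_1, which has the tall stud. Next come the positions, then close-ups.

```bash
cat > h.py <<'E'
from cell import r
import cv2, numpy as np
def ray(cam,px,m=None):
    m=m or r.camera_model(cam)
    u=cv2.undistortPoints(np.array([[px]],float),m["mtx"],m["distortion"])[0,0]
    R=cv2.Rodrigues(np.array(m["rvec"],float))[0]; t=np.array(m["tvec"],float).ravel()
    return -R.T@t, R.T@np.array([u[0],u[1],1.])
def at_z(cam,px,z,m=None):
    c,d=ray(cam,px,m); return c+d*(z-c[2])/d[2]
def proj(cam,p,m=None):
    m=m or r.camera_model(cam)
    return cv2.projectPoints(np.array(p,float).reshape(-1,3),m["rvec"],m["tvec"],m["mtx"],m["distortion"])[0].reshape(-1,2)
E
python3 - <<'E'
from h import *
np.set_printoptions(precision=4,suppress=True)
for n,c,px,z in [("slot",'scene',(302,192),.074),("slot",'scene',(319,204),.074),("slot",'scene',(338,211),.074),("slot",'top',(342,178),.074),("slot",'top',(321,172),.074),
 ("handtop",'top',(461/1.5625,258/1.5625),.14),("handtop",'top',(503/1.5625,263/1.5625),.14),("handtop",'top',(545/1.5625,268/1.5625),.14),
 ("hub1",'scene',(207,189),.046),("hub1",'top',(214,213),.046),("nest",'scene',(206,203),0),("nest",'top',(214,219),0),("hub2",'scene',(202,162),.046),("hub2",'top',(176,176),.046),
 ("jar",'top',(165,210),0),("red",'top',(300,217),.0),("red1",'top',(249,180),.0),("pink",'top',(360,218),0)]:
    print(n,c,at_z(c,px,z))
m=r.camera_model("wrist"); c,d=ray("wrist",(256,192),m)
print(c,d/np.linalg.norm(d),r.read_eef_pos(),r.read_orientation(),m["mtx"][0,0])
E
```

```text
slot scene [ 0.6155 -0.1474  0.074 ]
slot scene [ 0.598  -0.2148  0.074 ]
slot scene [ 0.6031 -0.2717  0.074 ]
slot top [ 0.5947 -0.2726  0.074 ]
slot top [ 0.6111 -0.2108  0.074 ]
handtop top [ 0.6121 -0.1295  0.14  ]
handtop top [ 0.6049 -0.2049  0.14  ]
handtop top [ 0.5978 -0.2806  0.14  ]
hub1 scene [0.4891 0.1032 0.046 ]
hub1 top [0.4862 0.0998 0.046 ]
nest scene [ 0.4792  0.1022 -0.    ]
nest top [0.4753 0.1034 0.    ]
hub2 scene [0.587  0.2137 0.046 ]
hub2 top [0.5951 0.2183 0.046 ]
jar top [0.499  0.2541 0.    ]
red top [ 0.488  -0.1565  0.    ]
red1 top [0.5989 0.0011 0.    ]
pink top [ 0.4892 -0.3397  0.    ]
[0.1922 0.5728 0.3727] [ 0.2716 -0.1325 -0.9532] [0.2636 0.539  0.2533] [3.1416 0.     2.6868] 291.97571592717264
```

```bash
python3 - <<'E'
from h import *
import json
out={}
for n,p in (("nest",[.537,.10,.15]),("rack",[.65,-.205,.225])):
    if n=="nest": r.move_ptp([.5,.12,.25],[np.pi,0,np.pi]); r.line_to(p,vel=.25)
    else: r.move_ptp(p,[np.pi,0,np.pi])
    m=r.camera_model("wrist"); im=r.read_camera("wrist")
    json.dump({k:np.array(v).tolist() for k,v in m.items()},open(f"{n}.json","w"))
    cv2.imwrite(f"{n}.png",im[:,:,::-1])
    for q in ("hub_1_seat","hub_2_seat","nest") if n=="nest" else ("driver_a_mid","slot_1","rack"):
        print(n,q,[(round(d["score"],2),np.round(d["centre"],1).tolist()) for d in r.landmark_of("wrist",q)][:4])
    if n=="nest":
        c=proj("wrist",[.487,.1,.056],m)[0]; r.line_to([.537,.1,.25],vel=.25)
    else: c=proj("wrist",[.605,-.205,.14],m)[0]
    print(c, r.read_t())
    h=(60,45) if n=="nest" else (160,120)
    x,y=np.clip(int(c[0]),h[0],512-h[0]),np.clip(int(c[1]),h[1],384-h[1])
    print("crop",x-h[0],y-h[1],"scale",800/(2*h[0]))
    cv2.imwrite(f"pics/{n}1.png",cv2.resize(im[y-h[1]:y+h[1],x-h[0]:x+h[0],::-1],(800,600),interpolation=cv2.INTER_CUBIC))
E
```

```text
nest hub_1_seat [(0.84, [253.4, 121.6])]
nest hub_2_seat [(0.95, [395.1, 249.1])]
nest nest []
[256.02573913 142.0877062 ] 4.2833
crop 196 97 scale 6.666666666666667
rack driver_a_mid [(0.96, [249.1, 140.8]), (0.85, [300.9, 8.1]), (0.63, [101.2, 6.6])]
rack slot_1 [(0.95, [250.8, 140.1]), (0.84, [331.8, 147.7])]
rack rack []
[254.74020601 150.81145974] 5.7167
crop 94 30 scale 2.5
```

View pics/nest1.png

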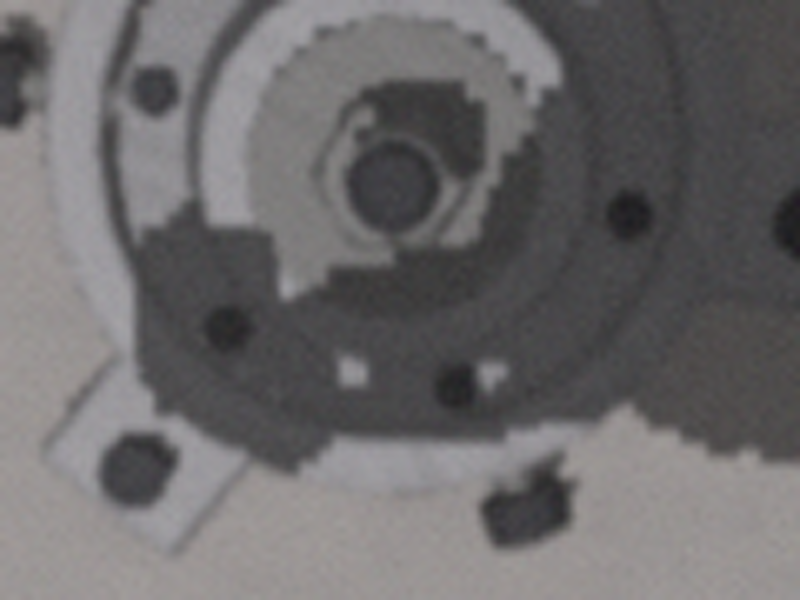

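View pics/rack1.png

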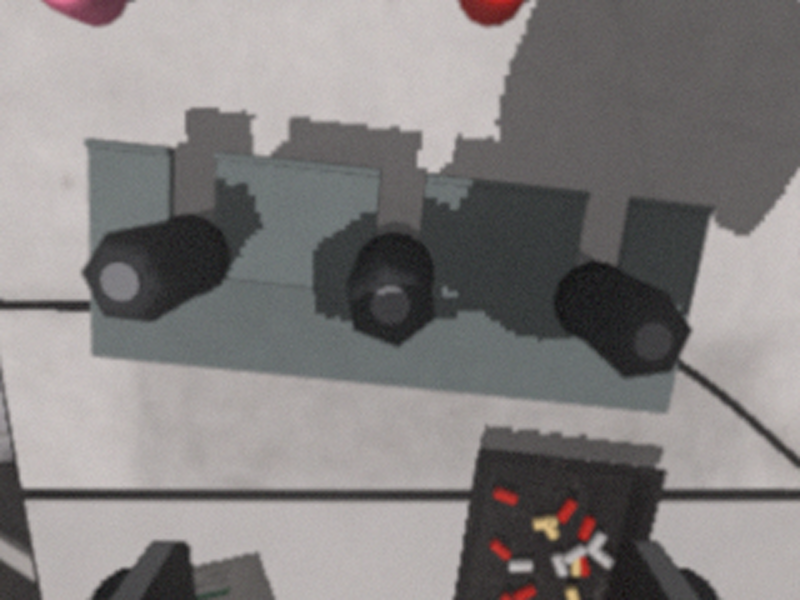

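Nest crop: the stud is a disc at native (254.5,124.8), about 14 px wide. It is tall and thin with a small nut, so this is hub_1 (16 mm), and the nut has a vertex to the left (native (244,123)). Rack crop: three dark handles with tops at crop (120,282), (390,305), (655,340), board front edge from (88,142) to (713,208), and the look-alikes in front. Now I fit the rack pose and the hexagon yaws.

```bash
cat > fit.py <<'E'
from h import *
import json
from scipy.optimize import least_squares
ld=lambda n:({k:np.array(v) for k,v in json.load(open(n+".json")).items()},cv2.imread(n+".png"))
np.set_printoptions(precision=4,suppress=True)
m,im=ld("rack")
f=lambda p:(p[0]/2.5+94,p[1]/2.5+30)
# rack: corners of lip top (z .077) and back edge (z .074)
obj=np.array([[-.05,-.113,.077],[-.05,.113,.077],[.03,.113,.074],[.03,-.113,.074]])
px=np.array([f(p) for p in [(88,140),(713,207),(668,412),(92,355)]])
def W(x,o):
    c,s=np.cos(x[2]),np.sin(x[2]); o=np.atleast_2d(o)
    return np.c_[x[0]+c*o[:,0]-s*o[:,1],x[1]+s*o[:,0]+c*o[:,1],o[:,2]]
s=least_squares(lambda x:(proj(None,W(x,obj),m)-px).ravel(),[.61,-.205,-.1])
print("rack",s.x,s.fun); rk=s.x
slots=W(rk,[[-.012,y,.074] for y in(-.075,0,.075)]); print(slots)
for p,t in zip(slots,[(120,282),(390,305),(655,340)]): print("top",at_z(None,f(t),.144,m))
def hexa(c,rad,z,yaw): # flats normal at yaw
    a=yaw+np.pi/6+np.arange(6)*np.pi/3
    return np.c_[c[0]+rad*np.cos(a),c[1]+rad*np.sin(a),np.full(6,z)]
g=im.max(2)
K=8
ov=[]
for p in slots:
    best=[]
    for yaw in np.radians(np.arange(-30,30,2)):
      for dx in np.arange(-.004,.0041,.002):
       for dy in np.arange(-.004,.0041,.002):
        c=[p[0]+dx,p[1]+dy]
        pts=np.r_[proj(None,hexa(c,.012/np.cos(np.pi/6),.14,yaw),m),proj(None,hexa(c,.012/np.cos(np.pi/6),.08,yaw),m)]
        hull=cv2.convexHull(pts.astype(np.float32))[:,0]
        msk=np.zeros((384*4,512*4),np.uint8); 
        x0,y0=(hull.min(0)-6).astype(int); x1,y1=(hull.max(0)+6).astype(int); y0=max(y0,0)
        mk=np.zeros(((y1-y0)*4,(x1-x0)*4),np.uint8); cv2.fillPoly(mk,[np.round((hull-[x0-.5,y0-.5])*4).astype(np.int32)],255)
        mk=cv2.resize(mk,(x1-x0,y1-y0),interpolation=cv2.INTER_AREA)/255.
        lm=g[y0:y1,x0:x1].astype(float)
        # contrast just inside against just outside the upper outline
        k=np.ones((3,3)); ins=mk>.9; 
        e=cv2.dilate((mk>.1).astype(np.uint8),np.ones((5,5)))-(mk>.1)
        best.append((lm[e>0].clip(0,90).mean()-lm[ins].clip(0,90).mean(),np.degrees(yaw),dx,dy))
    best.sort(reverse=True); print(np.array(best[:4]))
    b=best[0]; c=[p[0]+b[2],p[1]+b[3]]
    q=proj(None,hexa(c,.012/np.cos(np.pi/6),.14,np.radians(b[1])),m); q0=q.mean(0).astype(int)
    x0,y0=q0[0]-33,q0[1]-30
    cr=cv2.resize(im[y0:y0+60,x0:x0+66],None,fx=4,fy=5 if 0 else 4,interpolation=cv2.INTER_CUBIC)
    cr=np.clip(cr.astype(float)*1.8,0,255).astype(np.uint8); raw=cr.copy()
    cv2.polylines(cr,[np.round((q-[x0-.5,y0-.5])*4).astype(np.int32)],True,(0,255,0),1)
    ov.append(np.vstack([raw,cr]))
cv2.imwrite("pics/rackfit.png",np.hstack(ov))
# nut
m,im=ld("nest")
st=(390/6.667+196,187/6.667+97)
a=at_z(None,st,.07,m); b=at_z(None,(253.4,121.6),.046,m); print("stud",a,"seat",b)
c=a
tiles=[]
q0=proj(None,[c[0],c[1],.05],m)[0].astype(int); x0,y0=q0-[20,22]
for yaw in (None,-10,0,10,):
    cr=cv2.resize(im[y0:y0+44,x0:x0+40],None,fx=6.5,fy=6.5,interpolation=cv2.INTER_CUBIC); cr=np.clip(cr*1.6,0,255).astype(np.uint8)
    if yaw is not None:
        for z,col in((.046,(0,255,0)),(.056,(0,0,255))):
            q=proj(None,hexa(c,.008/np.cos(np.pi/6),z,np.radians(yaw)),m); cv2.polylines(cr,[np.round((q-[x0-.5,y0-.5])*6.5).astype(np.int32)],True,col,1)
    tiles.append(cr)
cv2.imwrite("pics/nutfit.png",np.vstack([np.hstack(tiles[:2]),np.hstack(tiles[2:])]))
E
python3 fit.py
```

```text
rack [ 0.6189 -0.2094 -0.1021] [-2.3487 -0.8676  2.4081 -0.3107  0.7146  1.2173 -0.7159  1.0286]
[[ 0.5993 -0.2828  0.074 ]
 [ 0.607  -0.2082  0.074 ]
 [ 0.6146 -0.1335  0.074 ]]
top [ 0.5986 -0.2826  0.144 ]
top [ 0.6052 -0.2083  0.144 ]
top [ 0.6149 -0.1337  0.144 ]
[[ 27.5766 -10.      -0.002    0.002 ]
 [ 27.5013 -16.      -0.002    0.002 ]
 [ 27.4569 -14.      -0.002    0.002 ]
 [ 27.4423  -8.      -0.002    0.002 ]]
[[ 22.4428 -24.      -0.004    0.    ]
 [ 22.2088 -22.      -0.004    0.    ]
 [ 22.1429 -26.      -0.004    0.    ]
 [ 22.0522 -30.      -0.004    0.    ]]
[[29.5359 26.     -0.002  -0.004 ]
 [29.1593 28.     -0.002  -0.004 ]
 [28.9668 10.     -0.002  -0.004 ]
 [28.7668 24.     -0.002  -0.004 ]]
stud [0.4737 0.099  0.07  ] seat [0.4731 0.098  0.046 ]
```

View pics/rackfit.png

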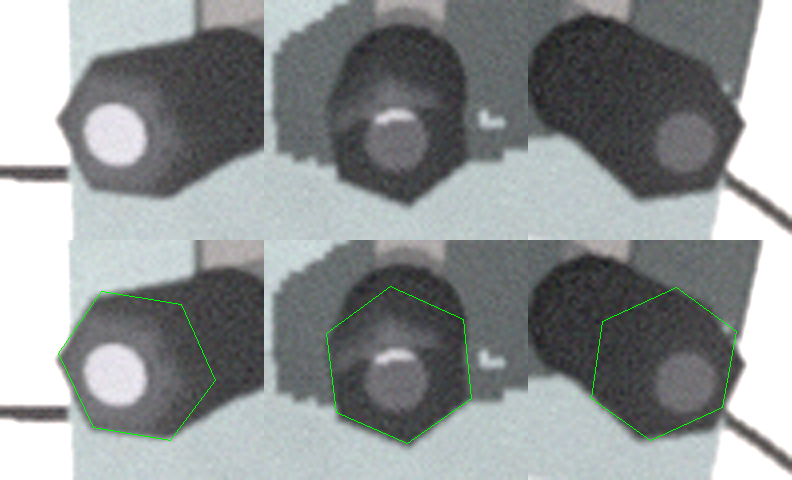

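View pics/nutfit.png

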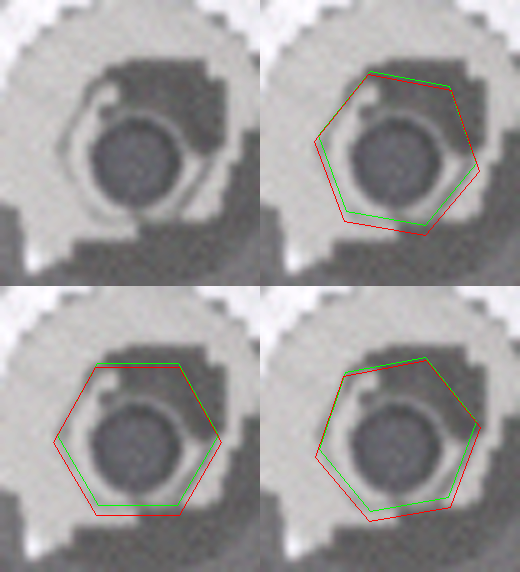

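Rack fit: handle tops land within 2 mm of the slot points. Handle flats face about -9° (slot_1), -24° (slot_2) and +8° (slot_3). The nut's flats face about -3°, with its axis at (0.4735, 0.0985), where stud and seat agree to 1 mm. First try: slot_3.

```bash
cat > act.py <<'E'
from h import *
rx,ry,ra=.6189,-.2094,-.1021
SL={1:(-.075,-9),2:(0,-24),3:(.075,8)}
def slot(n,dx=0):
    x,y=-.012-dx,SL[n][0]; c,s=np.cos(ra),np.sin(ra)
    return rx+c*x-s*y, ry+s*x+c*y
OFF=.105   # TCP above the mouth
NUT=np.array([.4735,.0985]); NYAW=-3
ori=lambda deg:[np.pi,0,np.radians(deg+90)]
def st(s): 
    print(s,np.round(r.read_eef_pos(),4),"F",np.round(r.read_contact_force(),1),"op",round(float(r.read_opening()),4),"t",round(r.read_t(),2),flush=True)
def take(n):
    x,y=slot(n); o=ori(SL[n][1])
    r.move_ptp([x,y,.20],o); r.line_to([x,y,.115],vel=.2)
    r.close(60); st("gripped")
    r.line_to([x,y,.128],vel=.1)
    x,y=slot(n,.062); r.line_to([x,y,.128],vel=.2); st("out")
    r.line_to([x,y,.265],vel=.3)
def to_nut():
    r.move_ptp([*NUT,.265],ori(NYAW)); r.line_to([*NUT,.19],vel=.25); st("above")
def try_nut():
    h=r.line_to([*NUT,.148],vel=.04,until_force=12); st(f"touch {h}")
    print("mouth above washer mm",round(1000*(r.read_eef_pos()[2]-OFF-.046),1))
E
python3 - <<'E'
from act import *
take(3); to_nut(); try_nut()
cv2.imwrite("pics/try1.png",r.read_camera("wrist")[:,:,::-1])
E
```

```text
gripped [ 0.615  -0.1337  0.1159] F [-1.5 -0.2  5.2] op 0.0229 t 8.23
out [ 0.5524 -0.1271  0.1277] F [ 0.6  0.3 -1.1] op 0.0229 t 8.97
above [0.4735 0.0975 0.1898] F [ 0.  -0.5 -1. ] op 0.0234 t 10.98
touch True [0.4736 0.0989 0.1518] F [-0.5  0.9  4.8] op 0.0231 t 11.88
mouth above washer mm 0.8
```

```bash
python3 - <<'E'
from act import *
h=r.line_to([*NUT,.146],vel=.02,until_force=25); st(f"push {h}"); print(np.round(r.read_ft_torque(),2))
p=r.read_eef_pos()
a=r.read_camera("scene"); b=r.read_camera("wrist")
print([(round(d["score"],2),np.round(d["centre"],1).tolist(), ) for d in r.landmark_of("scene","driver_a_mid")][:5])
for z in (.046,.053): print(z,proj("scene",[*NUT,z])[0],"mid",proj("scene",[*NUT,z+.067])[0],"top",proj("scene",[*NUT,z+.134])[0])
c=proj("scene",[*NUT,.09])[0].astype(int)
A=cv2.resize(a[c[1]-45:c[1]+45,c[0]-30:c[0]+30,::-1],(400,600),interpolation=cv2.INTER_CUBIC)
B=cv2.resize(b[:,:,::-1],(400,300))
print("crop",c-[30,45])
cv2.imwrite("pics/try1b.png",np.hstack([A,np.vstack([B,B*0])]))
E
```

```text
push True [0.4746 0.0989 0.1517] F [-1.6 -0.3  6.7] op 0.0233 t 12.15
[ 0.03  0.4  -0.03]
[(0.93, [284.4, 218.9]), (0.88, [318.3, 200.5]), (0.55, [337.3, 247.4]), (0.46, [300.0, 190.4])]
0.046 [204.59753414 192.0966805 ] mid [203.04644179 173.30788635] top [201.40698402 153.42035824]
0.053 [204.43940791 190.18244522] mid [202.87941191 171.28305649] top [201.23030245 151.27536844]
crop [173 134]
```

View pics/try1b.png

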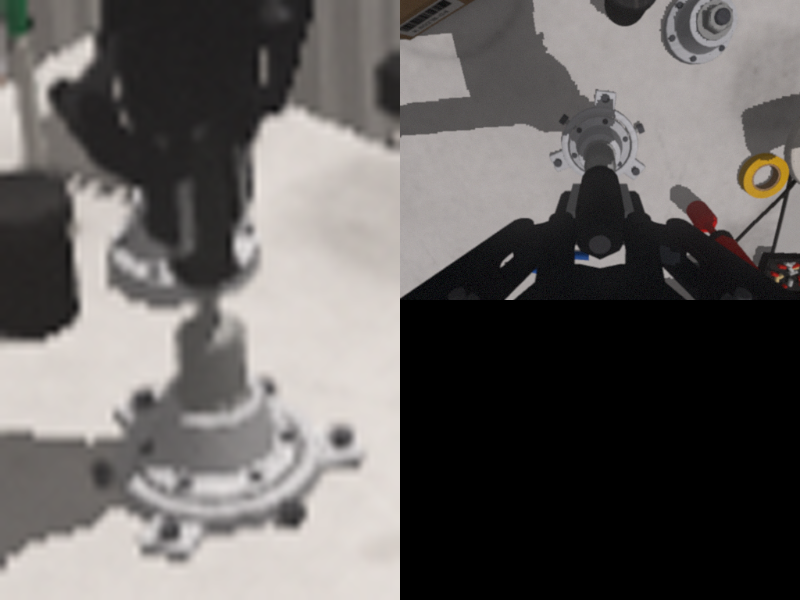

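The scene crop shows the mouth sitting on the washer (about crop (210,410)), with the driver upright and the collar at the height predicted for fully seated. The TCP height, corrected for the grip height, puts the mouth within 1 mm of the washer, and a second push moved it only 0.1 mm. A wrong driver would stop at least 7 mm higher, so this one fits.

```bash
python3 - <<'E'
from act import *
r.wait(.3); st("final"); print(np.round(r.read_orientation(),3)); r.job_done()
E
```

```text
final [0.4746 0.0989 0.1517] F [0.  0.6 5.7] op 0.0231 t 12.6
[ 3.140e+00 -1.000e-03  1.519e+00]
the job is handed in; nothing more can be done
```

The first driver I tried, from slot_3, fits the 16 mm nut in the nest: it is upright, fully down on the washer and still gripped, the other two were left hanging in the rack, and the job was handed in at 12.6 s.

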